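# Clamp the vial tray in the sampler dock

### The job

Slide the vial tray along the dock, under the bridge, until it is fully home against the end stop. Then screw the black knob clockwise, regripping as often as needed, until it is fully down on the bridge and clamps the tray. Leave everything else on the bench where it is.

Things in the scene. Friction and masses are not known exactly. Their poses are not given: they have to be found in the camera images.
- dock: Aluminium dock fixed to the bench; place and direction vary. Origin: centre of its plate's underside, on the bench. x = the way the tray slides in, z up. Plate 380 (x) x 150 x 8 mm, open at -x. Guide rails 95 mm apart (inside), 32 mm high over the bench, from x = 70 to 170 mm, flaring outwards from x = 70 back to 30 mm. End stop at x = 170 mm, 36 mm high.
- dock_home (a point): Where the centre of the tray's underside lies when the tray is fully home against the end stop: in the dock's frame x = 95, y = 0, z = 8 mm. Axes as the dock's.
- bridge_top (a point): Middle of the top of the dark steel bridge that spans the dock: in the dock's frame x = 145, y = 0, z = 87 mm, axes as the dock's. The bridge is 34 mm wide (x), 148 mm long (y), its underside 73 mm over the bench. On its middle stands a round boss, 34 mm diameter, top 97 mm over the bench; the clamp screw runs down through it.
- tray_center (a point): Loose grey vial tray, about 0.35 kg, on the open end of the dock, 155 to 205 mm short of home, a little askew. 150 mm long (x, nose first), 90 wide. Rear part x = -75 to 25: block 45 mm high with capped vials up to 60 mm. Nose x = 25 to 75: bare ledge 25 mm high. Flat rear face at x = -75 can be pushed. Point: centre of length and width, 22.5 mm over its underside (which lies 8 mm over the bench).
- clamp_screw (a joint): Turn of the knob, rad: 0 = fully up, grows clockwise seen from above; the knob sinks 2.4 mm per rad. 8.0 = fully down, stopped with its underside on the bridge's boss. Starts between 0 and 1.2, so 6.8 to 8 rad are to be turned. It stays where it is left; friction torque 0.08 N m. With the screw up the tray passes under bridge and foot.
- knob_center (a point): Middle (half-way up) of the clamp screw's round black knurled knob: 54 mm diameter, 34 mm high, axis vertical, straight over the bridge's middle. Its height over the bench is 133 mm at joint 0 and 114 mm at joint 8. Within 100 mm of it nothing but the bridge and boss stands higher than 70 mm.
- clamp_foot: Round rubber foot, 26 mm diameter, at the lower end of the clamp screw under the bridge. Origin: centre of its underside, 48 mm over the bench at joint 0. It sinks with the knob and meets the tray's ledge (33 mm over the bench) 4 mm before the screw's end; it is sprung, 2 N per mm, so it clamps with about 8 N when fully down.
- septa_jar: Bystander: white jar, 52 mm diameter, 58 mm high, beside the dock; origin at its underside.
- spanner: Bystander: steel spanner 130 mm long lying beside the dock.
- solvent_bottle: Bystander: amber bottle, 72 mm diameter, 130 mm high; origin at its underside.
- rinse_bottle: Bystander: clear bottle, 60 mm diameter, 120 mm high; origin at its underside.
- beaker: Bystander: glass beaker, 76 mm diameter, 90 mm high; origin at its underside.
- spare_rack: Bystander: empty white divided rack, 130 x 100 x 35 mm; origin at its underside.
Mind the look-alikes: they are no part of the job. Leave any purple look-alike of the part that bears tray_center alone.

How it is judged:
By the outcome, as a careful person would: the job done as asked, in the order asked, and still so for the second after the job is handed in, with the robot touching nothing.
It also fails if it takes over 72 s, if anything falls off the work surface, if the arm or the gripper's body presses on something with over 40 N, if the wrist force passes 120 N, or if a joint passes its speed limit or range.

### The arm

A 6-joint arm with a two-finger parallel gripper is mounted at the origin on the work surface. World frame = base frame: x ahead of the robot, y to its left, z up, the work surface at z = 0. Lengths are in m, angles in rad, forces in N, time in s.
With the tool pointing down it reaches from about 0.425 to 0.95 m from the base axis. Payload 14.7 kg.
Tool frame: the origin (TCP) lies midway between the tips of the shut fingers; the grasp point (between the pads) lies 19 mm behind it; y points along the fingers, z is the direction in which the jaws open and shut, and the axes are right-handed (so a half turn about y gives the same grasp; the last joint's range is limited). The gripper opens to 85 mm and grips with 20 to 120 N. Pads are 22 mm wide; open, the fingers measure 114 mm over their backs; the gripper's body (76 mm by 85 mm) begins 54 mm behind the grasp point. The pads swing forward as they close: fully open they stand 13 mm farther back than shut.
Start: joints at [1.269, 0.48, 1.596, -0, 1.065, -0.047], TCP at [0.164, 0.629, 0.231] pointing down, gripper open.
Joint ranges: [-2.75, 2.75], [-0.82, 2.05], [0.23, 2.67], [-1.56, 4.7], [0.09, 2.69], [-2.92, 2.92]. Speed limits (rad/s): [1.89, 1.89, 2.39, 3.01, 3.01, 3.01].

### API

Orientations are given as a unit quaternion [x, y, z, w].
In Python, from cell import sense, read_camera, finish_job, spot_in gives the robot as it stands.
- The arm moves only by the tool servo_tool, never from a script. Its argument "targets" is a list of rows, each a list of 7 numbers: the shift along the tool's x, y, z as a fraction of full scale, then the turn, a rotation vector about the tool's x, y, z as a fraction of full scale, then the finger opening in mm, from 0 to 85.4. In form: [[dx, dy, dz, wx, wy, wz, grip], ...]. A call has 1 to 5 rows; each row is the pose to reach, as a shift and turn from the pose measured when the call began, along the tool's axes at that moment, turning the shorter way round; what a row does not reach only later rows make up. Full scale, the value 1, is 0.12 m for a shift and pi rad for a turn. A row lasts 1/10 s, in which the tool goes at most 50 mm and 8.59 degrees, less where a joint would pass 70% of its speed; a pose out of reach is approached as far as the arm can. A call with a number of a shift or a turn outside -1 to 1 is refused whole. A call with a gripper value outside its range is refused whole. The fingers move at their own pace and stop on an object; "force" is the grip in N (left out, the last holds). Time passes only in rows, so rows that repeat a pose let the fingers close. It gives the time, the measured TCP pose, the force and the opening at its end, in the units of the state.
- sense(): the state, without advancing time (a new reading comes with each control period).
- read_camera(name): name is "side" or "top" or "wrist"; returns a dict with "color" (384x512x3 uint8, red, green, blue), "z_map" (384x512 float32, m along the optical axis (not along the pixel's ray), 0 where there is no reading), "K" (3x3 intrinsics, pixels), "rvec" (rotation vector, rad) and "tvec" (3), from world to camera coordinates, as OpenCV has them; the wrist camera has in their place "hand_eye" (4x4, takes a point from camera to tool coordinates, whose origin is the TCP and whose axes are the tool frame's). Camera axes: x right, y down, z forward; pixel columns grow to the right and rows downward; lengths in m; the calibration is good to about 2 mm. A picture is of the moment at which its call begins: read the wrist's pose just before it.
- finish_job(): hands the job in, once; it reports no verdict.
Trained networks look in the newest picture that a camera, given by its name, has taken for a name from the list of things; names that differ only in an ending like _2 or _b are one class to them, and where a whole thing is asked for, a point or a joint stands for the part that bears it (a point fixed in the world has none). Each returns a list of dicts, best first, with "score" (0 to 1); they miss things now and then, are a little off and sometimes report something else, mostly with a low value. They report only what shows in the picture. A call takes as long as a camera call. They do not tell look-alikes from the thing itself.
- spot_in(camera, label): "box" ([centre column, centre row, width, height] in pixels, round what is visible of it).
The state is a dict: "time": time; "joint_pos": joint angles; "dq": joint speeds; "tau": joint torques, N m; "position": TCP position; "tcp_rot": TCP orientation; "contact_force": force on the tool from outside, world axes, zero at the start; "wrist_torque": the same for the moment, N m; "width": opening from 0.0 (shut) to 1.0 (fully open).
Only numpy, scipy, OpenCV 4.12 (cv2) and the standard library are available. Lean on these libraries where they do the work, as an engineer would, in place of code of your own. Each camera call takes 0.05 s, during which the arm holds its last target.

## Working session

There is one attempt and no reset: what is moved stays moved. The work goes in short steps, Python scripts to look and compute and a tool call to move; the robot and the scene stay as the last step left them, time stands still between calls to the robot, and variables do not carry over. Pictures are saved under pics/ and viewed, and the job is handed in when it is done.

Besides the shell and the picture viewer there is one more tool, called after "Call:" as name(argument=value, ...) on one line, values as JSON. servo_tool: Moves the arm, as the interface text tells. Its arguments: {"type":"object","properties":{"targets":{"type":"array","items":{"type":"array","items":{"type":"number"}}},"force":{"type":"number"}},"required":["targets"]}

```bash
mkdir -p pics; ls; cat > h.py <<'E'
import numpy as np, cv2
from cell import sense, read_camera, finish_job, spot_in
from scipy.spatial.transform import Rotation as R
def cam(name):
    s=sense(); c=read_camera(name)
    if name=='wrist':
        T=np.eye(4);T[:3,:3]=R.from_quat(s['tcp_rot']).as_matrix();T[:3,3]=s['position'];M=T@c['hand_eye']
    else:
        M=np.eye(4);M[:3,:3]=cv2.Rodrigues(np.array(c['rvec'],float))[0];M[:3,3]=np.ravel(c['tvec']);M=np.linalg.inv(M)
    c['M']=M;return c
def cloud(c):
    z=c['z_map'];v,u=np.indices(z.shape);K=c['K']
    P=np.stack([(u-K[0,2])/K[0,0]*z,(v-K[1,2])/K[1,1]*z,z],-1)
    W=P@c['M'][:3,:3].T+c['M'][:3,3];W[z<=0]=np.nan;return W
def proj(c,p):
    q=np.linalg.inv(c['M'])@np.r_[p,1];q=c['K']@q[:3];return q[:2]/q[2]
def save(c,n,box=None,s=1.5):
    im=c['color'][...,::-1]
    if box: im=im[box[1]:box[3],box[0]:box[2]]
    cv2.imwrite('pics/'+n,cv2.resize(im,None,fx=s,fy=s,interpolation=cv2.INTER_CUBIC))
E
python3 - <<'E'
from h import *
s=sense();print(s)
for n in ['top','side']:
    c=cam(n);save(c,n+'1.png');W=cloud(c);np.savez(n+'1.npz',W=W,col=c['color'],K=c['K'],M=c['M'])
    for l in ['dock','tray_center','knob_center','clamp_foot','septa_jar','spanner','solvent_bottle','rinse_bottle','beaker','spare_rack']:
        for d in spot_in(n,l)[:3]:
            u,v=int(d['box'][0]),int(d['box'][1]);print(n,l,round(d['score'],2),np.round(d['box']),np.round(W[min(v,383),min(u,511)],3))
E
```

```text
pics
{'time': 0.0, 'joint_pos': array([ 1.26942890e+00,  4.80824524e-01,  1.59686555e+00,  3.02477751e-05,
        1.06510784e+00, -4.66247070e-02]), 'dq': array([-0.0014657 , -0.00086074, -0.00072339, -0.00074549,  0.00068698,
       -0.0025434 ]), 'tau': array([ 2.60436253e-03, -9.50677085e+01, -4.30172539e+01,  6.06537787e-05,
        1.23444776e-02, -8.38616438e-05]), 'position': array([0.16366139, 0.62863453, 0.23068024]), 'tcp_rot': array([ 0.70179595, -0.08990993,  0.08974397, -0.70095982]), 'contact_force': array([0.94616013, 0.30072912, 0.33709498]), 'wrist_torque': array([0.02208914, 0.05814399, 0.01969271]), 'width': 0.9994660346946629}
top dock 0.63 [261. 175. 112.  44.] [ 0.58  -0.017  0.009]
top tray_center 0.93 [288. 171.  44.  33.] [ 0.576 -0.111  0.067]
top tray_center 0.85 [369. 260.  48.  52.] [ 0.282 -0.368  0.062]
top knob_center 0.61 [215. 169.  16.  22.] [0.561 0.125 0.155]
top septa_jar 0.59 [245. 207.  18.  15.] [0.457 0.034 0.06 ]
top spanner 0.47 [270. 145.  32.  15.] [ 0.688 -0.052  0.008]
top solvent_bottle 0.83 [140. 205.  30.  25.] [0.45  0.369 0.108]
t
[... 325 characters left out ...]
side dock 0.67 [356. 336.  78.  80.] [ 0.592 -0.418  0.007]
side dock 0.6 [292. 212. 100. 127.] [ 0.594 -0.032  0.033]
side tray_center 0.89 [204. 352.  86.  64.] [ 0.281 -0.393  0.061]
side tray_center 0.75 [300. 233.  60.  50.] [ 0.577 -0.139  0.054]
side knob_center 0.5 [267. 155.  17.  21.] [0.566 0.106 0.15 ]
side septa_jar 0.65 [238. 209.  15.  26.] [0.451 0.011 0.05 ]
side spanner 0.83 [326. 220.  26.  28.] [ 0.69  -0.064  0.009]
side solvent_bottle 0.87 [215. 140.  21.  40.] [0.458 0.353 0.088]
side rinse_bottle 0.82 [248. 137.  17.  35.] [0.575 0.364 0.074]
side beaker 0.79 [290. 337.  39.  54.] [ 0.461 -0.381  0.008]
side spare_rack 0.67 [356. 335.  80.  81.] [ 0.592 -0.418  0.01 ]
```

View pics/top1.png

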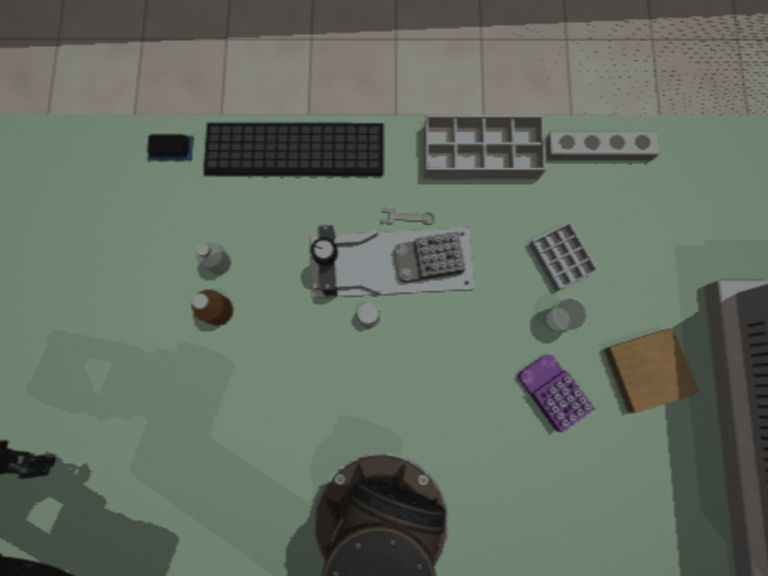

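View pics/side1.png

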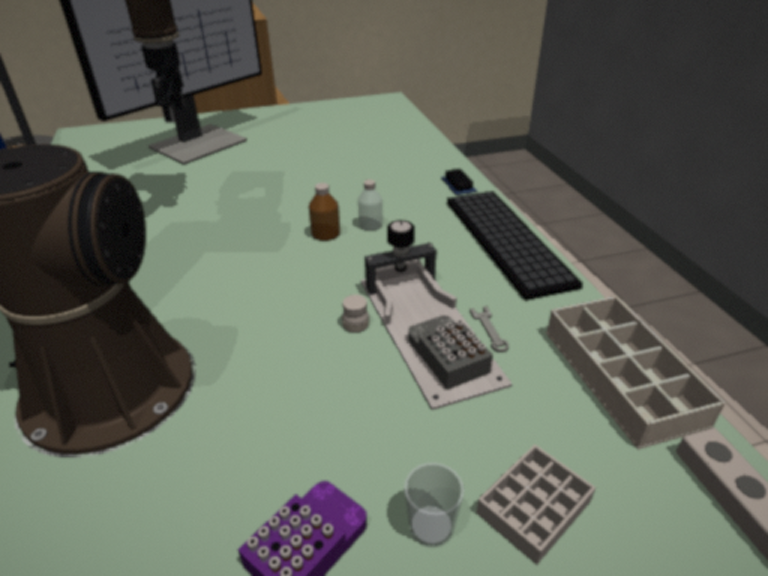

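The top view shows two trays: the grey one on the dock at px (288,171) and a purple look-alike at (369,260), each in the 512-wide image. I choose the grey one. The knob is at (215,169), and the dock points roughly along +y. Next I'll take a close crop and fit the geometry.

```bash
python3 - <<'E'
from h import *
d=np.load('top1.npz');W=d['W'];im=d['col'][...,::-1]
cv2.imwrite('pics/crop1.png',cv2.resize(im[135:215,195:330],None,fx=5.5,fy=5.5,interpolation=cv2.INTER_CUBIC))
for n in ['top','side']:
    d=np.load(n+'1.npz');W=d['W'];col=d['col'].astype(int)
    reg=(W[...,0]>.45)&(W[...,0]<.7)&(W[...,1]>-.25)&(W[...,1]<.2)
    z=W[...,2]
    sat=col.max(-1)-col.min(-1)
    def rect(m,t):
        P=W[m][:,:2];
        r=cv2.minAreaRect(P.astype(np.float32));print(n,t,m.sum(),np.round(r[0],4),np.round(r[1],4),round(r[2],2), 'med',np.round(np.nanmedian(W[m],0),4))
    rect(reg&(sat<30)&(z>.004)&(z<.015)&(np.abs(W[...,0]-.575)<.09),'plate')
    rect(reg&(z>.045)&(z<.08)&(W[...,1]<0)&(W[...,0]>.5),'block')
    rect(reg&(z>.028)&(z<.08)&(W[...,1]<0)&(W[...,0]>.5),'tray')
    rect(reg&(z>.08)&(z<.1)&(W[...,1]>0),'bridge')
    rect(reg&(z>.13)&(W[...,1]>0),'knob')
E
```

```text
top plate 2461 [ 0.5751 -0.025 ] [0.1758 0.4497] 0.26 med [ 0.5655 -0.0025  0.0084]
top block 761 [ 0.5875 -0.1276] [0.0914 0.1006] 10.06 med [ 0.5864 -0.1272  0.0548]
top tray 1158 [ 0.5836 -0.1033] [0.0929 0.15  ] 9.92 med [ 0.5801 -0.1046  0.0526]
top bridge 260 [0.57   0.1258] [0.1492 0.0332] 3.15 med [0.5359 0.1254 0.0877]
top knob 261 [0.5701 0.1271] [0.0551 0.0547] 19.44 med [0.5667 0.1258 0.1496]
side plate 2589 [ 0.575  -0.0276] [0.1748 0.4305] 0.6 med [ 0.5615 -0.0123  0.0087]
side block 1038 [ 0.5906 -0.1309] [0.0916 0.1027] 9.25 med [ 0.5861 -0.1403  0.0551]
side tray 1507 [ 0.5863 -0.1055] [0.0921 0.1543] 9.37 med [ 0.5808 -0.1363  0.0534]
side bridge 383 [0.5725 0.1248] [0.149  0.0388] 3.42 med [0.5652 0.1179 0.0874]
side knob 238 [0.5711 0.121 ] [0.0517 0.0538] 71.24 med [0.5688 0.1128 0.149 ]
```

View pics/crop1.png

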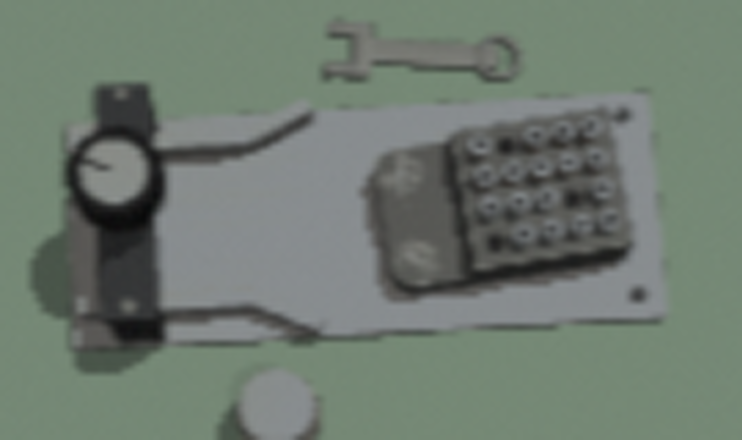

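The crop confirms the choice: the grey tray lies on the open end of the dock, about 6° askew and 180 mm short, with the knob over the bridge. Now I'll work out the moves.

```bash
cat >> h.py <<'E'
Q0=None
yaw=np.deg2rad(93.2); ex=np.array([np.cos(yaw),np.sin(yaw),0]); ey=np.array([-ex[1],ex[0],0]); ez=np.array([0,0,1.])
B=np.array([0.571,0.1255,0]); O=B-0.145*ex
def D(x,y,z): return O+x*ex+y*ey+z*ez
def rot(phi):
    # tool y down; tool z at world azimuth phi
    z=np.array([np.cos(phi),np.sin(phi),0]);y=-ez;return R.from_matrix(np.stack([np.cross(y,z),y,z],1))
def go(p,r):
    s=sense();r0=R.from_quat(s['tcp_rot']);d=r0.inv().apply(np.array(p)-s['position'])/.12
    w=(r0.inv()*r).as_rotvec()/np.pi
    print('delta',np.round(d,3),'rot',np.round(w,4),'dist',np.round(np.linalg.norm(d)*.12,3),'deg',np.round(np.linalg.norm(w)*180,1))
def st():
    s=sense();r=R.from_quat(s['tcp_rot']).as_matrix();q=s['position']-O
    print('t',round(s['time'],2),'pos',np.round(s['position'],4),'dock',np.round([q@ex,q@ey,q[2]],4),'jaw az',round(np.rad2deg(np.arctan2(r[1,2],r[0,2])),1),'tilt',np.round(r[:,1],3),'F',np.round(s['contact_force'],1),'T',np.round(s['wrist_torque'],2),'w',round(s['width']*85.4,1),'q',np.round(s['joint_pos'],3))
E
python3 - <<'E'
from h import *
st();print(D(-.2,0,.16))
for k in (-1,1):
  go(D(-.2,0,.16),rot(yaw+k*np.pi/2))
E
```

```text
t 1.1 pos [0.1638 0.629  0.2313] dock [0.6705 0.3785 0.2313] jaw az 75.4 tilt [-0.  0. -1.] F [-0.8  0.3  0.3] T [ 0.03 -0.01 -0.02] w 85.5 q [ 1.269  0.48   1.596  0.     1.065 -0.047]
[ 0.59025842 -0.21896206  0.16      ]
delta [ 5.22   0.594 -5.943] rot [-0.      0.4011 -0.    ] dist 0.952 deg 72.2
delta [ 5.22   0.594 -5.943] rot [-0.     -0.5989  0.    ] dist 0.952 deg 107.8
```

Call:
servo_tool(targets=[[0.87,0,-0.99,0,0,0,50],[0.87,0,-0.99,0,0,0,50],[0.87,0,-0.99,0,0,0,50],[0.87,0,-0.99,0,0,0,50]])

```text
time: 1.5
position: [0.236, 0.4834, 0.2313]
tcp_rot: [0.702, -0.091, 0.091, -0.701]
contact_force: [-0.4, -0.3, -0.5]
width: 0.586
```

Call:
servo_tool(targets=[[0.87,0,-0.99,0,0,0,50],[0.87,0,-0.99,0,0,0,50],[0.87,0,-0.99,0,0,0,50],[0.87,0,-0.99,0,0,0,50]])

```text
time: 1.9
position: [0.3079, 0.3387, 0.2317]
tcp_rot: [0.702, -0.091, 0.091, -0.7]
contact_force: [-0.0, -0.7, 0.1]
width: 0.585
```

Call:
servo_tool(targets=[[0.87,0,-0.99,0,0,0,50],[0.87,0,-0.99,0,0,0,50],[0.87,0,-0.99,0,0,0,50],[0.87,0,-0.99,0,0,0,50]])

```text
time: 2.3
position: [0.3801, 0.1942, 0.2324]
tcp_rot: [0.702, -0.092, 0.093, -0.7]
contact_force: [-0.3, -0.6, -0.4]
width: 0.584
```

```bash
python3 - <<'E'
from h import *
st();go(D(-.2,0,.16),rot(yaw-np.pi/2))
c=cam('wrist');save(c,'w1.png');W=cloud(c);np.savez('w1.npz',W=W,col=c['color'],K=c['K'],M=c['M'])
E
```

```text
t 2.3 pos [0.3801 0.1942 0.2324] dock [0.2243 0.1868 0.2324] jaw az 75.0 tilt [ 0.001 -0.003 -1.   ] F [-0.3 -0.6 -0.4] T [-0.02  0.04  0.04] w 49.9 q [ 0.404  0.165  2.077 -0.004  0.9   -0.902]
delta [ 2.582  0.615 -2.871] rot [0.0005 0.3989 0.001 ] dist 0.469 deg 71.8
```

View pics/w1.png

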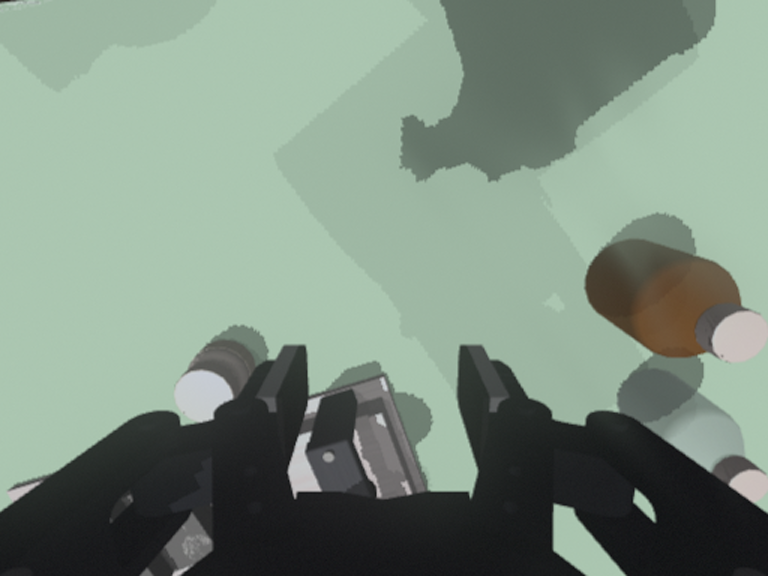

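Call:
servo_tool(targets=[[0.86,0,-0.96,0,0,0,50],[0.86,0,-0.96,0,0,0,50],[0.86,0,-0.96,0,0,0,50],[0.86,0,-0.96,0,0,0,50]])

```text
time: 2.75
position: [0.4524, 0.0541, 0.2331]
tcp_rot: [0.702, -0.092, 0.094, -0.7]
contact_force: [-0.3, 0.0, -0.7]
width: 0.586
```

Call:
servo_tool(targets=[[0.86,0,-0.96,0,0,0,50],[0.86,0,-0.96,0,0,0,50],[0.86,0,-0.96,0,0,0,50],[0.86,0,-0.96,0,0,0,50]])

```text
time: 3.15
position: [0.5248, -0.0866, 0.2338]
tcp_rot: [0.702, -0.092, 0.096, -0.7]
contact_force: [0.7, 0.0, 0.4]
width: 0.585
```

Call:
servo_tool(targets=[[0.86,0,-0.95,0,0.2,0,50],[0.86,0,-0.95,0,0.2,0,50],[0.86,0,-0.95,0,0.2,0,50],[0.86,0,-0.95,0,0.2,0,50],[0.86,0,-0.95,0,0.2,0,50]])

```text
time: 3.65
position: [0.5957, -0.2238, 0.234]
tcp_rot: [0.637, -0.306, 0.31, -0.636]
contact_force: [-0.5, 0.5, -0.0]
width: 0.583
```

```bash
python3 - <<'E'
from h import *
st();go(D(-.2,0,.16),rot(yaw-np.pi/2))
c=cam('wrist');save(c,'w2.png');W=cloud(c);np.savez('w2.npz',W=W,col=c['color'],K=c['K'],M=c['M'])
E
```

```text
t 3.65 pos [ 0.5957 -0.2238  0.234 ] dock [-0.2051 -0.0052  0.234 ] jaw az 38.3 tilt [ 0.004 -0.004 -1.   ] F [-0.5  0.5 -0. ] T [ 0.05  0.05 -0.02] w 49.8 q [-0.406  0.456  1.631 -0.002  1.049 -1.074]
delta [-0.063  0.616 -0.011] rot [-0.0009  0.1951  0.0017] dist 0.074 deg 35.1
```

View pics/w2.png

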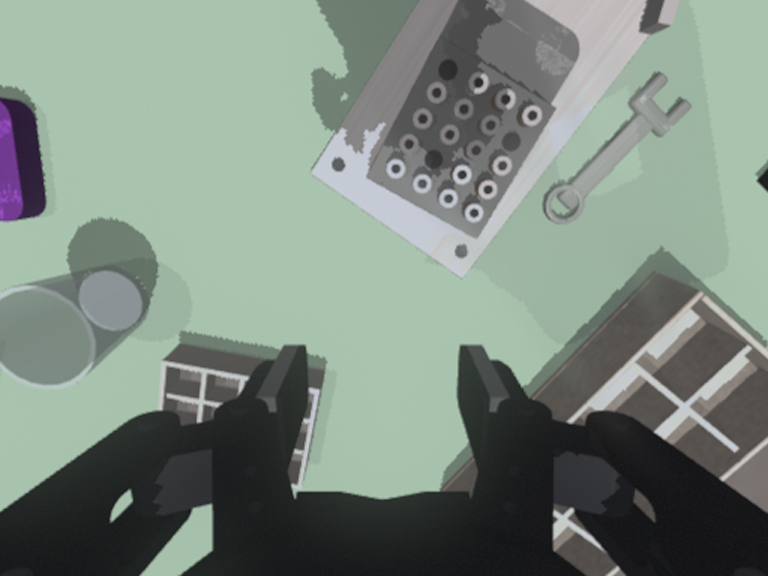

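The wrist view shows the tray's rear at about px (310,140) and the dock plate's rear corners, all in the 512-wide image. I'll refine from this depth.

```bash
python3 - <<'E'
from h import *
d=np.load('w2.npz');W=d['W'];col=d['col'].astype(int);z=W[...,2]
reg=(W[...,0]>.5)&(W[...,0]<.66)&(W[...,1]>-.3)&(W[...,1]<.1)
def rect(m,t):
    m=cv2.morphologyEx(m.astype(np.uint8),cv2.MORPH_OPEN,np.ones((3,3)))>0
    P=W[m][:,:2];r=cv2.minAreaRect(P.astype(np.float32));print(t,m.sum(),np.round(r[0],4),np.round(r[1],4),round(r[2],2),np.round(np.median(z[m]),4))
    print(np.round(cv2.boxPoints(r),4).tolist())
rect(reg&(z>.04)&(z<.09),'block')
sat=col.max(-1)-col.min(-1)
rect((W[...,0]<.7)&(W[...,0]>.45)&(W[...,1]>-.22)&(z>.005)&(z<.012),'plate')
m=(W[...,0]<.7)&(W[...,0]>.45)&(W[...,1]>-.22)&(W[...,1]<-.12)&(z>.0045)&(z<.012)
P=W[m]; 
for a,b in [(-.21,-.2),(-.19,-.18),(-.17,-.16),(-.15,-.14),(-.13,-.12)]:
    k=(P[:,1]>a)&(P[:,1]<b)
    if k.sum(): print(a,np.round(np.percentile(P[k,0],[0.5,99.5]),4))
E
```

```text
block 9171 [ 0.5875 -0.1326] [0.0901 0.1002] 9.68 0.0528
[[0.534600019454956, -0.09070000052452087], [0.5515000224113464, -0.18960000574588776], [0.6402999758720398, -0.17440000176429749], [0.6233999729156494, -0.07559999823570251]]
plate 12473 [ 0.606  -0.0919] [0.1964 0.238 ] 3.5 0.0073
[[0.5006999969482422, 0.020800000056624413], [0.5152000188827515, -0.2167000025510788], [0.7113000154495239, -0.20469999313354492], [0.6967999935150146, 0.03280000016093254]]
-0.21 [0.5153 0.6632]
-0.19 [0.5139 0.6628]
-0.17 [0.5124 0.6617]
-0.15 [0.5113 0.6606]
-0.13 [0.5101 0.6982]
```

Call:
servo_tool(targets=[[-0.06,0.55,-0.01,0,0.195,0,50],[-0.06,0.55,-0.01,0,0.195,0,50],[-0.06,0.55,-0.01,0,0.195,0,50],[-0.06,0.55,-0.01,0,0.195,0,50],[-0.06,0.55,-0.01,0,0.195,0,50]])

```text
time: 4.2
position: [0.5905, -0.2164, 0.1678]
tcp_rot: [-0.514, 0.484, -0.487, 0.514]
contact_force: [0.4, -0.4, -0.5]
width: 0.585
```

Dock and tray measurements agree with the top camera. The plate's centre line matches to within 1 mm. Next I descend behind the tray.

```bash
python3 - <<'E'
from h import *
st();go(D(-.203,0,.022),rot(yaw-np.pi/2))
E
```

```text
t 4.2 pos [ 0.5905 -0.2164  0.1678] dock [-0.1975 -0.0004  0.1678] jaw az 3.3 tilt [ 0.004 -0.003 -1.   ] F [ 0.4 -0.4 -0.5] T [-0.03  0.04  0.04] w 50.0 q [-0.399  0.515  1.713 -0.002  0.909 -0.455]
delta [ 0.042  1.215 -0.008] rot [-0.0011  0.0005  0.0011] dist 0.146 deg 0.3
```

Call:
servo_tool(targets=[[0.04,0.5,0,0,0,0,50],[0.04,0.9,0,0,0,0,50],[0.04,0.9,0,0,0,0,50]])

```text
time: 4.5
position: [0.5884, -0.2192, 0.0553]
tcp_rot: [0.516, -0.485, 0.483, -0.515]
contact_force: [-0.6, -0.7, 0.1]
width: 0.588
```

Call:
servo_tool(targets=[[0,0.3,0,0,0,0,50],[0,0.3,0,0,0,0,50]])

```text
time: 4.7
position: [0.5863, -0.2175, 0.0169]
tcp_rot: [0.518, -0.486, 0.481, -0.515]
contact_force: [-0.0, 0.3, -0.3]
width: 0.585
```

```bash
python3 - <<'E'
from h import *
st();c=cam('wrist');save(c,'w3.png');c=cam('side');save(c,'s3.png',(200,120,400,320),3)
go(D(-.076,0,.022),rot(yaw-np.pi/2))
E
```

```text
t 4.7 pos [ 0.5863 -0.2175  0.0169] dock [-0.1984  0.0038  0.0169] jaw az 3.8 tilt [-0.008  0.002 -1.   ] F [-0.   0.3 -0.3] T [0.01 0.   0.01] w 50.0 q [-0.403  0.717  1.795 -0.002  0.637 -0.467]
delta [-1.032 -0.011  0.021] rot [ 0.001   0.0026 -0.    ] dist 0.124 deg 0.5
```

View pics/s3.png

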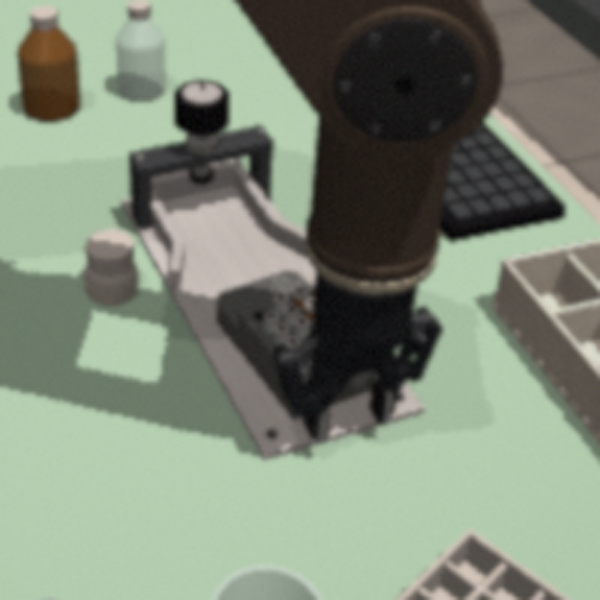

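View pics/w3.png

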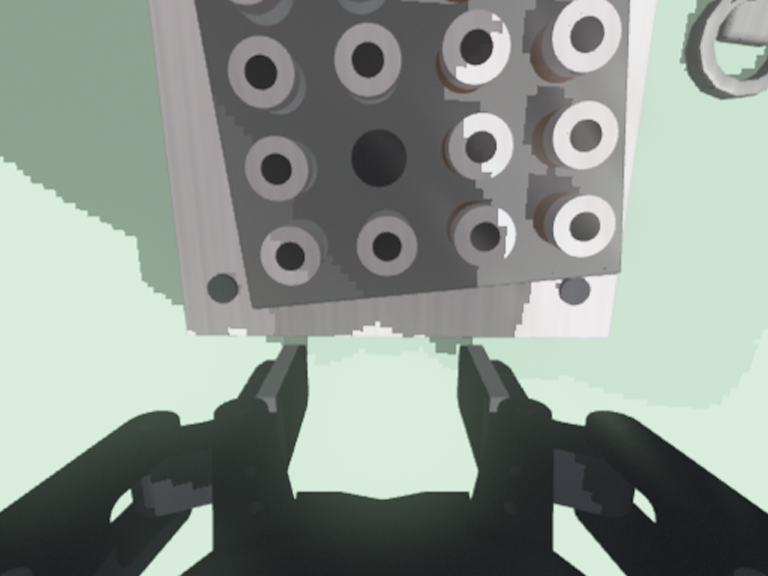

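The fingers are behind the tray's rear face. I push straight along the dock.

Call:
servo_tool(targets=[[-0.12,-0.02,0.01,0,0.002,0,50],[-0.2,-0.03,0.02,0,0.002,0,50],[-0.3,-0.03,0.02,0,0.002,0,50],[-0.4,-0.03,0.03,0,0.002,0,50],[-0.5,-0.03,0.03,0,0.002,0,50]])

```text
time: 5.3
position: [0.5889, -0.1578, 0.0248]
tcp_rot: [0.515, -0.486, 0.485, -0.514]
contact_force: [1.0, -2.9, 2.1]
width: 0.589
```

```bash
python3 - <<'E'
from h import *
st();c=cam('wrist');save(c,'w4.png')
go(D(-.076,0,.022),rot(yaw-np.pi/2))
E
```

```text
t 5.3 pos [ 0.5889 -0.1578  0.0248] dock [-0.1388 -0.0021  0.0248] jaw az 3.3 tilt [-0.002 -0.    -1.   ] F [ 1.  -2.9  2.1] T [-0.41 -0.12 -0.03] w 50.3 q [-0.311  0.689  1.837 -0.002  0.618 -0.368]
delta [-0.509  0.021 -0.011] rot [ 0.0011  0.0009 -0.0002] dist 0.061 deg 0.3
```

View pics/w4.png

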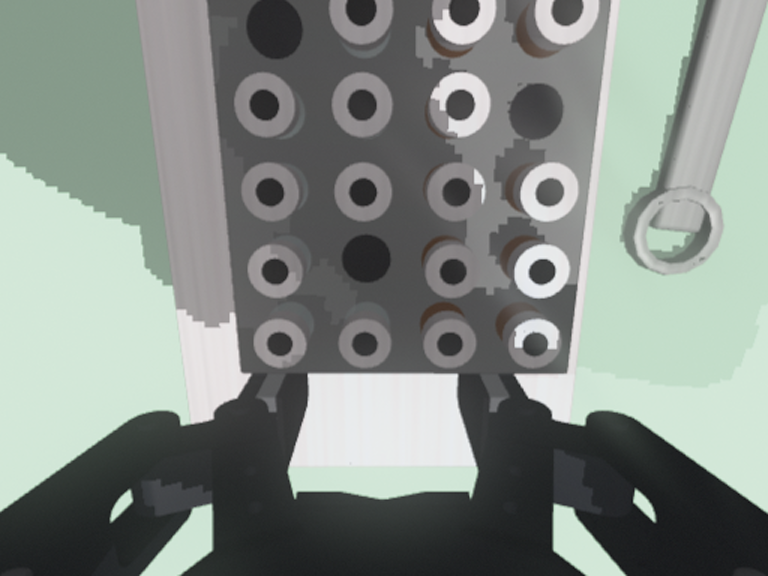

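The tray has squared up against the fingers but sits about 6 mm toward +x world. I'll push on with a slight sideways drift to centre it.

Call:
servo_tool(targets=[[-0.08,0,-0.02,0,0,0,50],[-0.17,0.01,-0.03,0,0,0,50],[-0.25,0.01,-0.04,0,0,0,50],[-0.33,0.01,-0.05,0,0,0,50],[-0.4,0.01,-0.06,0,0,0,50]])

```text
time: 5.85
position: [0.5779, -0.1076, 0.0231]
tcp_rot: [0.515, -0.486, 0.484, -0.514]
contact_force: [-0.5, -1.1, -0.6]
width: 0.585
```

```bash
python3 - <<'E'
from h import *
st();c=cam('wrist');save(c,'w5.png');W=cloud(c);z=W[...,2]
m=(abs(W[...,2]-.053)<.004)&(W[...,1]>-.2)&(W[...,0]>.48)&(W[...,0]<.68)
q=W[m]-O; q=q[np.isfinite(q[:,0])];X=q@ex;Y=q@ey
print(len(X),np.percentile(X,[0,.5,2,50]),np.percentile(Y,[.5,2,98,99.5]))
for a in np.arange(X.min(),X.max(),.02):
    k=(X>=a)&(X<a+.02);print(round(a,3),k.sum(),np.round(np.percentile(Y[k],[1,99]),4) if k.sum() else '')
go(D(.0,0.004,.022),rot(yaw-np.pi/2))
E
```

```text
t 5.85 pos [ 0.5779 -0.1076  0.0231] dock [-0.0882  0.0061  0.0231] jaw az 3.4 tilt [-0.004  0.001 -1.   ] F [-0.5 -1.1 -0.6] T [-0.2  -0.06 -0.08] w 50.0 q [-2.350e-01  6.720e-01  1.889e+00 -1.000e-03  5.840e-01 -2.940e-01]
40292 [-0.10100752 -0.08919609 -0.07812833 -0.02255696] [-0.0435571  -0.04261053  0.04434501  0.04526739]
-0.101 543 [-0.0311  0.0456]
-0.081 4577 [-0.0434  0.0449]
-0.061 7756 [-0.0433  0.0448]
-0.041 8396 [-0.0433  0.045 ]
-0.021 11311 [-0.0431  0.0449]
-0.001 7709 [-0.0431  0.045 ]
delta [-0.726  0.01   0.023] rot [ 0.0014  0.001  -0.0004] dist 0.087 deg 0.3
```

View pics/w5.png

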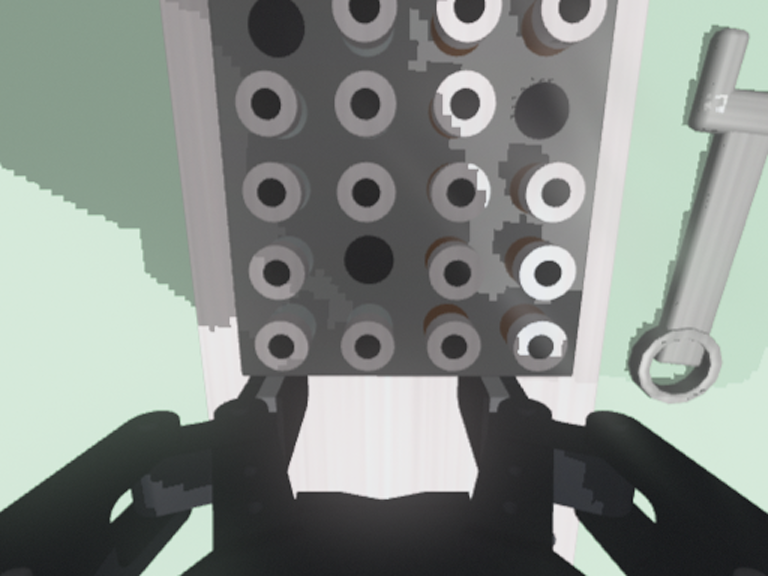

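The tray is now centred to about 1 mm and parallel with the dock. Pushing straight in.

Call:
servo_tool(targets=[[-0.1,0,0,0,0,0,50],[-0.22,0.01,0,0,0,0,50],[-0.34,0.01,0,0,0,0,50],[-0.44,0.01,0,0,0,0,50],[-0.52,0.01,0,0,0,0,50]])

```text
time: 6.4
position: [0.5735, -0.0429, 0.0219]
tcp_rot: [0.516, -0.486, 0.483, -0.514]
contact_force: [0.7, -0.6, -0.9]
width: 0.585
```

```bash
python3 - <<'E'
from h import *
st()
go(D(.009,0.004,.022),rot(yaw-np.pi/2))
E
```

```text
t 6.4 pos [ 0.5735 -0.0429  0.0219] dock [-0.0233  0.0069  0.0219] jaw az 3.4 tilt [-0.005  0.001 -1.   ] F [ 0.7 -0.6 -0.9] T [-0.27 -0.03  0.04] w 50.0 q [-1.280e-01  6.630e-01  1.919e+00  1.000e-03  5.640e-01 -1.880e-01]
delta [-0.269 -0.001  0.025] rot [ 0.0015  0.0013 -0.0004] dist 0.032 deg 0.4
```

Call:
servo_tool(targets=[[-0.07,0,0.01,0,0,0,50],[-0.14,0,0.01,0,0,0,50],[-0.19,0,0.02,0,0,0,50],[-0.23,0,0.02,0,0,0,50],[-0.26,0,0.02,0,0,0,50]])

```text
time: 6.9
position: [0.5742, -0.0115, 0.0219]
tcp_rot: [0.516, -0.486, 0.483, -0.514]
contact_force: [4.3, -40.9, 3.6]
width: 0.588
```

```bash
python3 - <<'E'
from h import *
st()
go(D(.009,0.004,.022),rot(yaw-np.pi/2))
c=cam('side');save(c,'s6.png',(220,120,380,280),3.7)
c=cam('wrist');save(c,'w6.png')
E
```

```text
t 6.9 pos [ 0.5742 -0.0115  0.0219] dock [0.008  0.0045 0.0219] jaw az 3.4 tilt [-0.005  0.001 -1.   ] F [  4.3 -40.9   3.6] T [-6.61 -0.74  0.1 ] w 50.3 q [-7.300e-02  6.630e-01  1.921e+00  1.000e-03  5.630e-01 -1.340e-01]
delta [-0.008 -0.001  0.004] rot [ 0.0014  0.0013 -0.0003] dist 0.001 deg 0.4
```

View pics/w6.png

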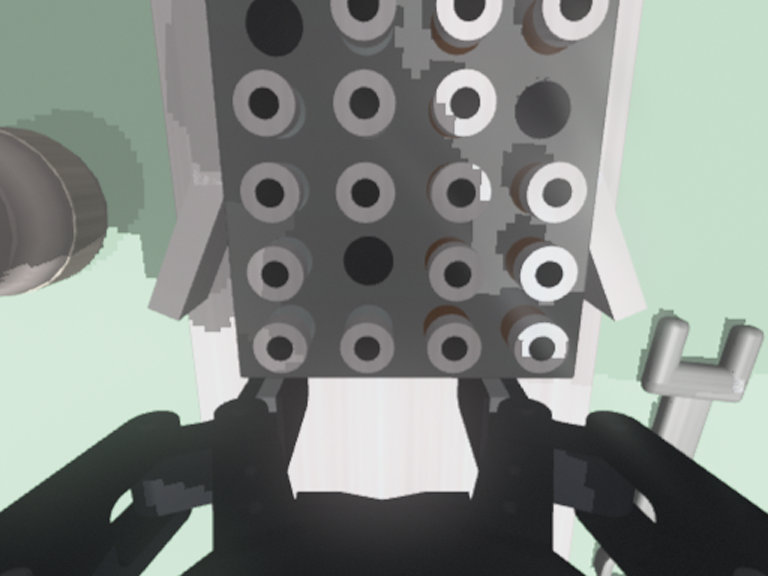

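The force rises to 41 N at the predicted position, so the tray is home. I back off, rise and check.

Call:
servo_tool(targets=[[0.05,0,0,0,0,0,50],[0.25,0,0,0,0,0,50],[0.25,-0.4,0,0,0,0,85],[0.25,-0.8,0,0,0,0,85],[0.25,-1,0,0,0,0,85]])

```text
time: 7.5
position: [0.5779, -0.0426, 0.1454]
tcp_rot: [0.515, -0.485, 0.485, -0.514]
contact_force: [1.0, 0.3, -0.3]
width: 0.994
```

Call:
servo_tool(targets=[[0.0,-0.4,0,0,0,0,85],[0,-0.8,0,0,0,0,85],[0,-0.9,0,0,0,0,85]])

```text
time: 7.8
position: [0.5802, -0.0432, 0.2589]
tcp_rot: [-0.513, 0.483, -0.487, 0.516]
contact_force: [0.5, -0.3, 0.2]
width: 0.993
```

```bash
python3 - <<'E'
from h import *
st()
c=cam('wrist');save(c,'w7.png');W=cloud(c);np.savez('w7.npz',W=W,col=c['color'],K=c['K'],M=c['M'])
print(spot_in('wrist','knob_center')[:2])
z=W[...,2];q=W-O;X=q@ex;Y=q@ey
m=(z>.135)&(z<.165)&(abs(X-.145)<.05)&(abs(Y)<.05)
P=W[m];print('knob',m.sum(),cv2.minEnclosingCircle(P[:,:2].astype(np.float32)),np.median(P[:,2]), np.round(np.c_[X[m],Y[m]].min(0),4),np.round(np.c_[X[m],Y[m]].max(0),4))
m=(abs(z-.053)<.003)&(X>-.02)&(X<.15)&(abs(Y)<.06)
print('block',np.percentile(X[m],[.2,1,99,99.8]),np.percentile(Y[m],[.5,99.5]),np.median(z[m]))
m=(abs(z-.087)<.004)&(abs(X-.145)<.04)&(abs(Y)<.1)
print('bridge',np.percentile(X[m],[.5,99.5]),np.percentile(Y[m],[.5,99.5]))
E
```

```text
t 7.8 pos [ 0.5802 -0.0432  0.2589] dock [-2.400e-02  2.000e-04  2.589e-01] jaw az 3.4 tilt [ 0.007 -0.    -1.   ] F [ 0.5 -0.3  0.2] T [-0.02  0.01 -0.07] w 84.8 q [-0.127  0.354  1.73   0.     1.051 -0.186]
[{'box': [252.4, 7.3, 55.1, 14.6], 'score': 0.8}]
knob 324 ((0.569712221622467, 0.10065637528896332), 0.018057020381093025) 0.14408497559199704 [ 0.1137 -0.0153] [0.1208 0.0206]
block [0.01768708 0.01781768 0.11633561 0.12957405] [-0.04538013  0.04383188] 0.05239122996011267
bridge [0.12465745 0.13595686] [-0.07080458  0.07506349]
```

View pics/w7.png

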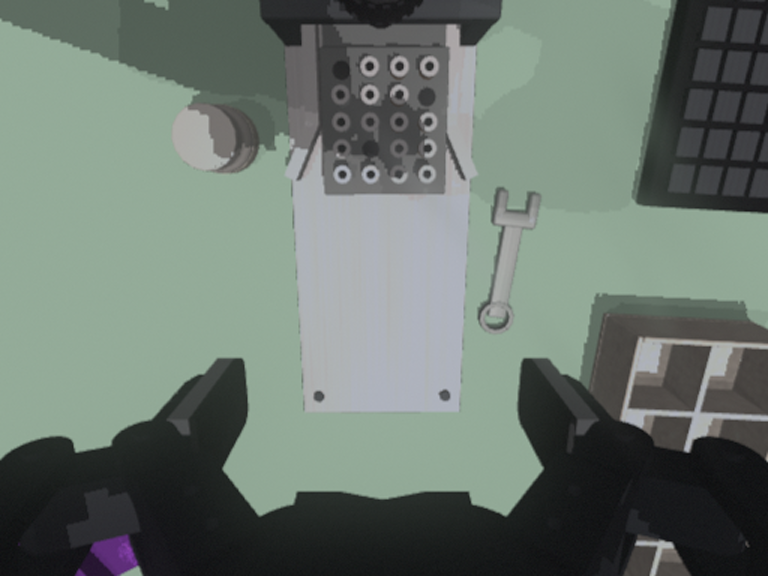

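The tray's rear face is home: X 0.018 in a frame where the bridge also reads about 3 mm short, matching the nominal 0.020. Now I go over the knob, turning the wrist back to the anticlockwise end of its range.

Call:
servo_tool(targets=[[-0.4,0,0,0,-0.05,0,85],[-0.8,0,0,0,-0.1,0,85],[-1,0,0,0,-0.14,0,85],[-1,0,0,0,-0.18,0,85],[-1,0,0,0,-0.22,0,85]])

```text
time: 8.4
position: [0.571, 0.0776, 0.2537]
tcp_rot: [0.649, -0.28, 0.28, -0.649]
contact_force: [0.0, -2.0, 0.5]
width: 1.0
```

```bash
python3 - <<'E'
from h import *
st();c=cam('wrist');save(c,'w8.png');W=cloud(c);z=W[...,2];q=W-O;X=q@ex;Y=q@ey
m=(z>.137)&(z<.165)&(abs(X-.145)<.06)&(abs(Y)<.06)
m=cv2.morphologyEx(m.astype(np.uint8),cv2.MORPH_OPEN,np.ones((3,3)))>0
P=W[m];print('knob',m.sum(),cv2.minEnclosingCircle(P[:,:2].astype(np.float32)),np.median(P[:,2]))
m=(abs(z-.087)<.004)&(abs(X-.145)<.04)&(abs(Y)<.1)
print('bridge',cv2.minAreaRect(W[m][:,:2].astype(np.float32)))
E
```

```text
t 8.4 pos [0.571  0.0776 0.2537] dock [0.0972 0.0026 0.2537] jaw az 43.4 tilt [ 0.001 -0.    -1.   ] F [ 0.  -2.   0.5] T [0.   0.04 0.  ] w 85.4 q [ 0.083  0.354  1.744 -0.     1.043 -0.674]
knob 3614 ((0.5693925619125366, 0.1225992739200592), 0.02845289558172226) 0.1490032929788614
bridge ((0.5695009231567383, 0.12249729037284851), (0.14821556210517883, 0.0340462364256382), 3.496053457260132)
```

View pics/w8.png

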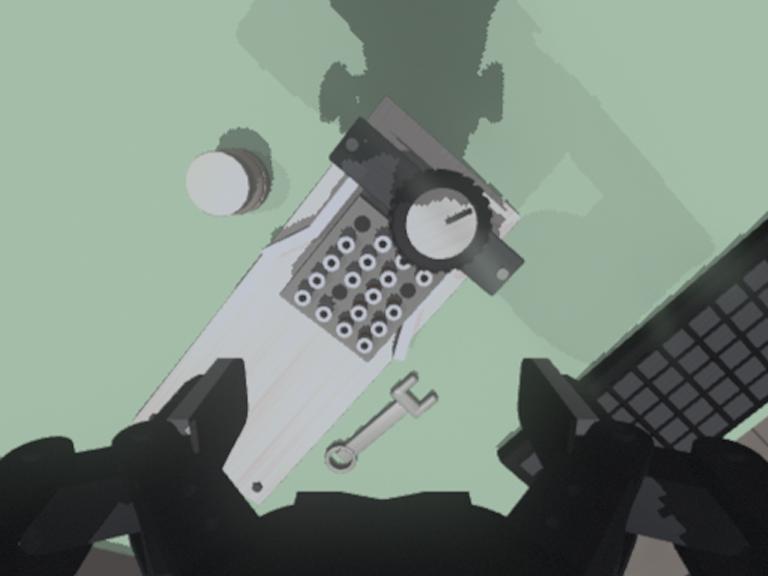

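Wrist depth puts both knob and bridge centre at (0.5695, 0.1225), with the knob top at 0.149 m, so the joint is about 0.4. Continuing the wrist rotation.

Call:
servo_tool(targets=[[-0.1,0.05,0.1,0,-0.05,0,85],[-0.2,0.1,0.2,0,-0.1,0,85],[-0.27,0.15,0.25,0,-0.14,0,85],[-0.27,0.15,0.25,0,-0.18,0,85],[-0.27,0.15,0.25,0,-0.22,0,85]])

```text
time: 8.95
position: [0.5694, 0.1212, 0.2338]
tcp_rot: [0.706, -0.04, 0.039, -0.706]
contact_force: [0.6, 0.2, 0.1]
width: 1.0
```

Call:
servo_tool(targets=[[0,0,0,0,-0.05,0,85],[0,0,0,0,-0.1,0,85],[0,0,0,0,-0.14,0,85],[0,0,0,0,-0.18,0,85],[0,0,0,0,-0.22,0,85]])

```text
time: 9.45
position: [0.5687, 0.1207, 0.2322]
tcp_rot: [-0.677, -0.201, 0.204, 0.678]
contact_force: [-0.0, -0.1, -0.6]
width: 0.993
```

Call:
servo_tool(targets=[[0,0,0,0,-0.05,0,85],[0,0,0,0,-0.1,0,85],[0,0,0,0,-0.14,0,85],[0,0,0,0,-0.18,0,85],[0,0,0,0,-0.22,0,85]])

```text
time: 9.95
position: [0.568, 0.1203, 0.2305]
tcp_rot: [-0.567, -0.418, 0.423, 0.57]
contact_force: [0.2, -0.2, 0.1]
width: 0.992
```

```bash
cat >> h.py <<'E'
KN=np.array([0.5696,0.1226,0])
E
python3 - <<'E'
from h import *
st();go(KN+[0,0,.118],rot(np.deg2rad(167)))
E
```

```text
t 9.95 pos [0.568  0.1203 0.2305] dock [0.1399 0.0033 0.2305] jaw az 163.0 tilt [-0.007 -0.001 -1.   ] F [ 0.2 -0.2  0.1] T [ 0.06 -0.02  0.01] w 84.7 q [ 0.157  0.388  1.754 -0.     1.006 -2.688]
delta [ 0.026  0.938 -0.013] rot [-0.002  -0.0223 -0.001 ] dist 0.113 deg 4.0
```

Call:
servo_tool(targets=[[0.02,0.3,-0.01,0,0,0,85],[0.02,0.6,-0.01,0,0,0,85],[0.02,0.85,-0.01,0,0,0,85],[0.02,0.94,-0.01,-0.002,0,-0.001,85]])

```text
time: 10.35
position: [0.5664, 0.1213, 0.1133]
tcp_rot: [-0.568, -0.418, 0.421, 0.57]
contact_force: [0.4, -1.4, 0.4]
width: 0.994
```

```bash
python3 - <<'E'
from h import *
st();go(KN+[0,0,.118],rot(np.deg2rad(163)))
E
```

```text
t 10.35 pos [0.5664 0.1213 0.1133] dock [0.141  0.0048 0.1133] jaw az 162.8 tilt [-0.006 -0.001 -1.   ] F [ 0.4 -1.4  0.4] T [0.02 0.02 0.07] w 84.9 q [ 0.159  0.529  1.863 -0.     0.756 -2.683]
delta [ 0.018 -0.039 -0.022] rot [-0.0017 -0.0012 -0.0009] dist 0.006 deg 0.4
```

Call:
servo_tool(targets=[[0.02,-0.03,-0.02,0,0,0,85],[0.02,-0.03,-0.02,0,0,0,48],[0.02,-0.03,-0.02,0,0,0,48],[0.02,-0.03,-0.02,0,0,0,48],[0.02,-0.03,-0.02,0,0,0,48]], force=50)

```text
time: 10.85
position: [0.5698, 0.1229, 0.1179]
tcp_rot: [-0.568, -0.418, 0.421, 0.57]
contact_force: [-1.8, 0.6, 5.7]
width: 0.617
```

```bash
python3 - <<'E'
from h import *
st();go(KN+[0,0,.118],rot(np.deg2rad(163)))
E
```

```text
t 10.85 pos [0.5698 0.1229 0.1179] dock [0.1425 0.0013 0.1179] jaw az 162.8 tilt [-0.005 -0.001 -1.   ] F [-1.8  0.6  5.7] T [ 0.    0.34 -0.06] w 52.7 q [ 0.16   0.527  1.852 -0.     0.768 -2.68 ]
delta [-0.003 -0.001  0.001] rot [-0.0014 -0.0013 -0.0007] dist 0.0 deg 0.4
```

The knob is gripped at 52.7 mm and the TCP is centred. Turning clockwise (+tool y) while following it down.

Call:
servo_tool(targets=[[0,0.003,0,0,0.045,0,45],[0,0.006,0,0,0.09,0,45],[0,0.008,0,0,0.135,0,45],[0,0.011,0,0,0.18,0,45],[0,0.014,0,0,0.225,0,45]])

```text
time: 11.35
position: [0.5691, 0.1234, 0.1163]
tcp_rot: [-0.679, -0.192, 0.196, 0.68]
contact_force: [-4.6, 6.9, -2.6]
width: 0.619
```

```bash
python3 - <<'E'
from h import *
st();c=cam('wrist');save(c,'w9.png');print(np.degrees(sense()['joint_pos'][5]))
c=cam('side');save(c,'s9.png',(220,100,380,260),3.7)
E
```

```text
t 11.35 pos [0.5691 0.1234 0.1163] dock [0.143  0.002  0.1163] jaw az 121.9 tilt [-0.006 -0.    -1.   ] F [-4.6  6.9 -2.6] T [1.28 0.77 0.09] w 52.9 q [ 1.610e-01  5.280e-01  1.854e+00  1.000e-03  7.650e-01 -1.967e+00]
-112.12463675337136
```

View pics/w9.png

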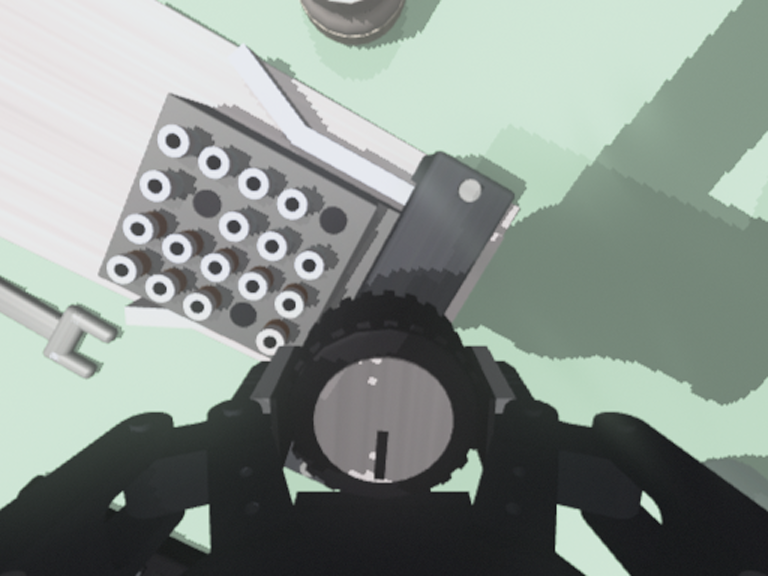

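The wrist view shows the knob held between the pads, with its mark at px (380,455) in the 768-wide picture, which is a handy slip check. Continuing.

Call:
servo_tool(targets=[[0,0.003,0,0,0.045,0,45],[0,0.006,0,0,0.09,0,45],[0,0.008,0,0,0.135,0,45],[0,0.011,0,0,0.18,0,45],[0,0.014,0,0,0.225,0,45]])

```text
time: 11.95
position: [0.5689, 0.1243, 0.1147]
tcp_rot: [-0.705, 0.057, -0.053, 0.705]
contact_force: [-1.9, 11.4, -7.9]
width: 0.622
```

Call:
servo_tool(targets=[[0,0.003,0,0,0.045,0,45],[0,0.006,0,0,0.09,0,45],[0,0.008,0,0,0.135,0,45],[0,0.011,0,0,0.18,0,45],[0,0.014,0,0,0.225,0,45]])

```text
time: 12.45
position: [0.5694, 0.1251, 0.1131]
tcp_rot: [0.641, -0.3, 0.296, -0.641]
contact_force: [3.0, 9.5, -12.2]
width: 0.621
```

```bash
python3 - <<'E'
from h import *
st();c=cam('wrist');save(c,'w10.png');go(KN+[0,0,.118-.0024*(sense()['joint_pos'][5]+2.68)],rot(sense()['joint_pos'][0]-sense()['joint_pos'][5]))
E
```

```text
t 12.45 pos [0.5694 0.1251 0.1131] dock [0.1447 0.0016 0.1131] jaw az 40.2 tilt [-0.004  0.002 -1.   ] F [  3.    9.5 -12.2] T [ 1.68 -0.87  0.1 ] w 53.0 q [ 0.163  0.533  1.856  0.004  0.757 -0.542]
delta [ 0.017  0.002 -0.013] rot [ 0.0006 -0.0009 -0.0014] dist 0.003 deg 0.3
```

View pics/w10.png

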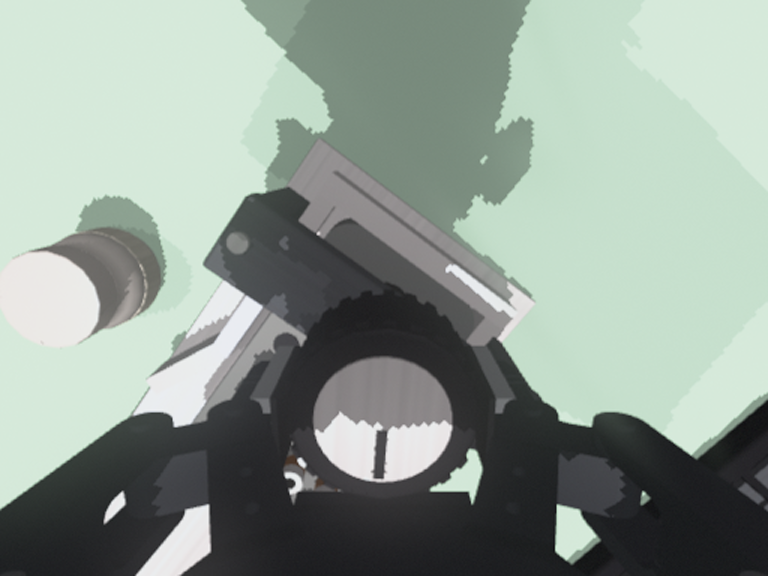

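No slip, and the mark is unchanged. A small +y side force says the true axis is about 1–2 mm toward +y, as the top camera had it. I correct that in the next steps.

Call:
servo_tool(targets=[[-0.004,0.005,0.004,0,0.045,0,45],[-0.008,0.01,0.007,0,0.09,0,45],[-0.008,0.013,0.007,0,0.135,0,45],[-0.008,0.016,0.007,0,0.18,0,45],[-0.008,0.018,0.007,0,0.225,0,45]])

```text
time: 13.0
position: [0.5703, 0.1258, 0.1113]
tcp_rot: [-0.495, 0.506, -0.504, 0.494]
contact_force: [5.5, -7.9, -8.0]
width: 0.615
```

Call:
servo_tool(targets=[[0,0.003,0,0,0.045,0,45],[0,0.006,0,0,0.09,0,45],[0,0.008,0,0,0.135,0,45],[0,0.011,0,0,0.18,0,45],[0,0.014,0,0,0.225,0,45]])

```text
time: 13.5
position: [0.5712, 0.1253, 0.1097]
tcp_rot: [-0.287, 0.647, -0.646, 0.287]
contact_force: [6.7, -5.3, -11.4]
width: 0.617
```

```bash
python3 - <<'E'
from h import *
st();c=cam('wrist');save(c,'w11.png')
E
```

```text
t 13.5 pos [0.5712 0.1253 0.1097] dock [ 1.447e-01 -1.000e-04  1.097e-01] jaw az -42.1 tilt [-0.001  0.001 -1.   ] F [  6.7  -5.3 -11.4] T [-1.21 -1.37  0.12] w 52.7 q [1.630e-01 5.380e-01 1.857e+00 1.000e-03 7.470e-01 8.970e-01]
```

Call:
servo_tool(targets=[[0,0.004,0,0,0.045,0,45],[0,0.008,0,0,0.09,0,45],[0,0.011,0,0,0.135,0,45],[0,0.015,0,0,0.18,0,45],[0,0.018,0,0,0.225,0,45]])

```text
time: 14.05
position: [0.5716, 0.1245, 0.1078]
tcp_rot: [0.04, -0.706, 0.706, -0.04]
contact_force: [1.7, -9.2, -3.8]
width: 0.62
```

Call:
servo_tool(targets=[[0,0.003,0,0,0.045,0,45],[0,0.006,0,0,0.09,0,45],[0,0.008,0,0,0.135,0,45],[0,0.011,0,0,0.18,0,45],[0,0.015,0,0,0.225,0,45]])

```text
time: 14.55
position: [0.5713, 0.1236, 0.106]
tcp_rot: [-0.209, -0.675, 0.676, 0.209]
contact_force: [-0.8, -9.7, -2.7]
width: 0.617
```

```bash
python3 - <<'E'
from h import *
st();c=cam('wrist');save(c,'w12.png')
c=cam('side');save(c,'s12.png',(220,100,380,260),3.7)
E
```

```text
t 14.55 pos [0.5713 0.1236 0.106 ] dock [ 0.143  -0.0002  0.106 ] jaw az -124.3 tilt [-0.001 -0.001 -1.   ] F [-0.8 -9.7 -2.7] T [-1.72  0.19  0.1 ] w 52.7 q [ 1.620e-01  5.430e-01  1.860e+00 -2.000e-03  7.390e-01  2.333e+00]
```

View pics/w12.png

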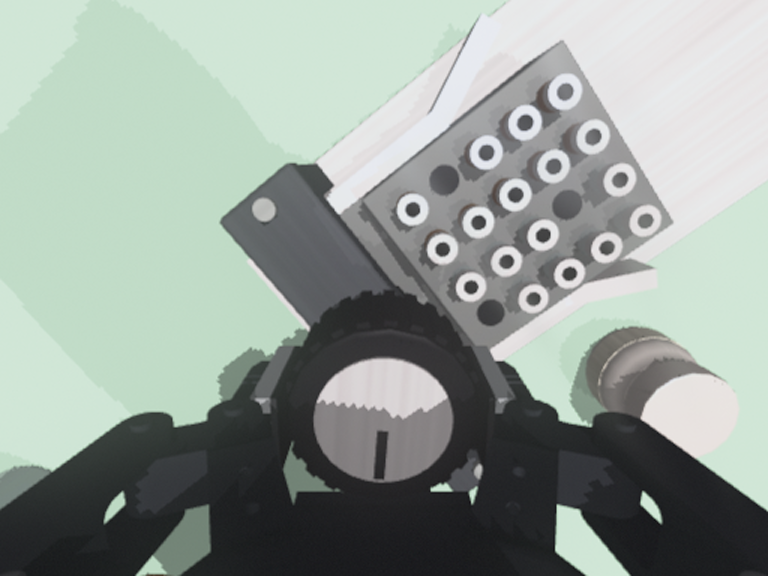

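No slip after 5.0 rad. A bit more, then I regrip.

Call:
servo_tool(targets=[[0,0.003,0,0,0.045,0,45],[0,0.006,0,0,0.09,0,45],[0,0.006,0,0,0.09,0,70],[0,0.006,0,0,0.09,0,85],[0,0.006,0,0,0.09,0,85]])

```text
time: 15.15
position: [0.5717, 0.1237, 0.1058]
tcp_rot: [-0.301, -0.64, 0.64, 0.3]
contact_force: [0.3, 0.6, -0.3]
width: 0.993
```

Call:
servo_tool(targets=[[0,-0.2,0,0,0,0,85],[0,-0.5,0,0,0,0,85],[0,-0.6,0,0,0,0,85]])

```text
time: 15.45
position: [0.5732, 0.1241, 0.181]
tcp_rot: [0.301, 0.641, -0.64, -0.298]
contact_force: [0.8, 0.4, -0.3]
width: 0.996
```

```bash
cat > kn.py <<'E'
from h import *
st();c=cam('wrist')
import sys
save(c,sys.argv[1]);W=cloud(c);z=W[...,2];q=W-O;X=q@ex;Y=q@ey
m=(z>.110)&(z<.165)&(abs(X-.145)<.034)&(abs(Y)<.034)
print(m.sum());P=W[m];t=np.percentile(P[:,2],[5,25,50,75,90]);print('knob z',np.round(t,4))
m2=m&(z>t[2]-.006);m2=cv2.morphologyEx(m2.astype(np.uint8),cv2.MORPH_OPEN,np.ones((3,3)))>0
print(cv2.minEnclosingCircle(W[m2][:,:2].astype(np.float32)))
E
python3 kn.py w13.png
```

```text
t 15.45 pos [0.5732 0.1241 0.181 ] dock [ 0.1435 -0.0021  0.181 ] jaw az -140.2 tilt [ 0.004 -0.    -1.   ] F [ 0.8  0.4 -0.3] T [-0.   -0.02  0.01] w 85.0 q [ 1.620e-01  4.460e-01  1.801e+00 -1.000e-03  8.910e-01  2.610e+00]
5728
knob z [0.1252 0.1352 0.1361 0.1369 0.1374]
((0.569137692451477, 0.12350369989871979), 0.02873070538043976)
```

View pics/w13.png

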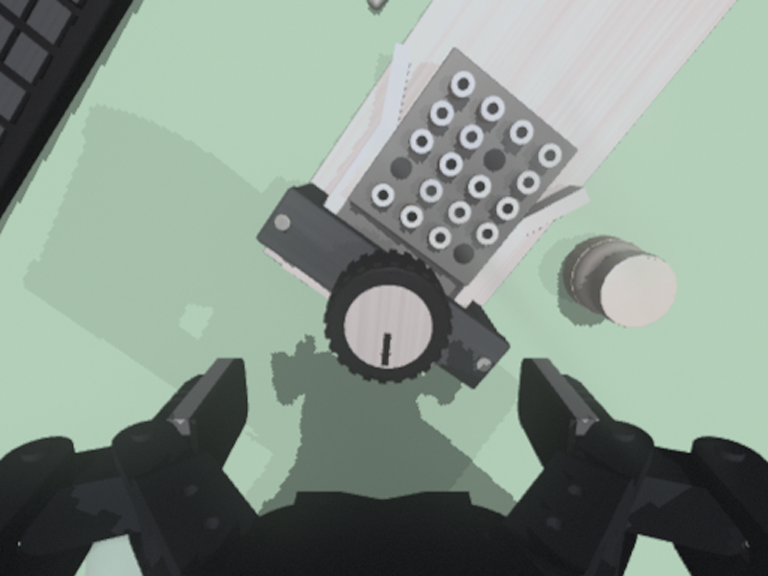

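The knob top is at 0.136 m against 0.131 m at full down, so about 2.2 rad remain. I rotate the open gripper back above the knob.

Call:
servo_tool(targets=[[0,-0.05,0,0,-0.045,0,85],[0,-0.05,0,0,-0.09,0,85],[0,-0.05,0,0,-0.135,0,85],[0,-0.05,0,0,-0.18,0,85],[0,-0.05,0,0,-0.225,0,85]])

```text
time: 16.0
position: [0.5733, 0.1241, 0.1871]
tcp_rot: [0.059, 0.705, -0.705, -0.055]
contact_force: [0.1, 0.3, -1.0]
width: 0.998
```

Call:
servo_tool(targets=[[0,0,0,0,-0.045,0,85],[0,0,0,0,-0.09,0,85],[0,0,0,0,-0.135,0,85],[0,0,0,0,-0.18,0,85],[0,0,0,0,-0.225,0,85]])

```text
time: 16.5
position: [0.5731, 0.1241, 0.1866]
tcp_rot: [0.191, -0.68, 0.681, -0.195]
contact_force: [0.5, 0.6, 1.2]
width: 0.994
```

Call:
servo_tool(targets=[[0,0,0,0,-0.045,0,85],[0,0,0,0,-0.09,0,85],[0,0,0,0,-0.135,0,85],[0,0,0,0,-0.18,0,85],[0,0,0,0,-0.225,0,85]])

```text
time: 17.0
position: [0.5729, 0.1242, 0.186]
tcp_rot: [0.418, -0.569, 0.571, -0.42]
contact_force: [0.1, 0.4, -0.0]
width: 0.994
```

Call:
servo_tool(targets=[[0,0,0,0,-0.045,0,85],[0,0,0,0,-0.09,0,85],[0,0,0,0,-0.135,0,85],[0,0,0,0,-0.18,0,85],[0,0,0,0,-0.225,0,85]])

```text
time: 17.5
position: [0.5727, 0.1242, 0.1854]
tcp_rot: [-0.591, 0.386, -0.389, 0.592]
contact_force: [0.1, -0.5, 0.4]
width: 0.998
```

```bash
python3 - <<'E'
from h import *
st();s=sense()['joint_pos'];go(np.array([.570,.1242,.106]),rot(s[0]-s[5]))
E
python3 kn.py w14.png
```

```text
t 17.5 pos [0.5727 0.1242 0.1854] dock [ 0.1436 -0.0016  0.1854] jaw az 23.6 tilt [ 0.004 -0.    -1.   ] F [ 0.1 -0.5  0.4] T [ 0.01 -0.02  0.04] w 85.2 q [ 1.620e-01  4.400e-01  1.797e+00 -1.000e-03  9.010e-01 -2.480e-01]
delta [-0.01   0.662 -0.023] rot [-0.0011  0.0002  0.0005] dist 0.079 deg 0.2
t 17.5 pos [0.5727 0.1242 0.1854] dock [ 0.1436 -0.0016  0.1854] jaw az 23.6 tilt [ 0.004 -0.    -1.   ] F [ 0.1 -0.5  0.4] T [ 0.01 -0.02  0.04] w 85.2 q [ 1.620e-01  4.400e-01  1.797e+00 -1.000e-03  9.010e-01 -2.480e-01]
5529
knob z [0.1259 0.1352 0.1361 0.1369 0.1374]
((0.5691518783569336, 0.12270622700452805), 0.028544554486870766)
```

Call:
servo_tool(targets=[[-0.01,0.3,-0.02,0,0,0,85],[-0.01,0.55,-0.02,0,0,0,85],[-0.01,0.63,-0.02,0,0,0,85],[-0.01,0.63,-0.02,0,0,0,85]])

```text
time: 17.95
position: [0.5694, 0.1241, 0.1086]
tcp_rot: [-0.593, 0.384, -0.385, 0.593]
contact_force: [-0.5, -0.1, -0.2]
width: 0.997
```

```bash
python3 - <<'E'
from h import *
st();s=sense()['joint_pos'];go(np.array([.570,.1242,.107]),rot(s[0]-s[5]))
E
```

```text
t 17.95 pos [0.5694 0.1241 0.1086] dock [0.1437 0.0017 0.1086] jaw az 24.1 tilt [ 0.001 -0.001 -1.   ] F [-0.5 -0.1 -0.2] T [ 0.04 -0.02  0.02] w 85.1 q [ 1.630e-01  5.370e-01  1.864e+00 -1.000e-03  7.400e-01 -2.560e-01]
delta [0.002 0.013 0.005] rot [-0.0002  0.0003  0.0003] dist 0.002 deg 0.1
```

Call:
servo_tool(targets=[[0,0.013,0.005,0,0,0,45],[0,0.013,0.005,0,0,0,45],[0,0.013,0.005,0,0,0,45],[0,0.013,0.005,0,0,0,45]], force=50)

```text
time: 18.35
position: [0.5703, 0.1243, 0.1084]
tcp_rot: [-0.593, 0.384, -0.386, 0.593]
contact_force: [-2.7, -1.9, 7.5]
width: 0.618
```

Call:
servo_tool(targets=[[0,0.003,0,0,0.045,0,45],[0,0.006,0,0,0.09,0,45],[0,0.008,0,0,0.135,0,45],[0,0.011,0,0,0.18,0,45],[0,0.014,0,0,0.225,0,45]])

```text
time: 18.85
position: [0.5703, 0.1243, 0.1071]
tcp_rot: [0.421, -0.567, 0.568, -0.422]
contact_force: [0.6, 0.6, -9.2]
width: 0.619
```

Call:
servo_tool(targets=[[0,0.003,0,0,0.045,0,45],[0,0.006,0,0,0.09,0,45],[0,0.008,0,0,0.135,0,45],[0,0.011,0,0,0.18,0,45],[0,0.014,0,0,0.225,0,45]])

```text
time: 19.35
position: [0.5704, 0.1243, 0.1055]
tcp_rot: [0.196, -0.679, 0.68, -0.198]
contact_force: [1.9, -1.0, -15.0]
width: 0.616
```

```bash
python3 - <<'E'
from h import *
st();c=cam('wrist');save(c,'w15.png')
E
```

```text
t 19.35 pos [0.5704 0.1243 0.1055] dock [0.1438 0.0007 0.1055] jaw az -57.6 tilt [ 0.003 -0.001 -1.   ] F [  1.9  -1.  -15. ] T [-0.08 -0.37  0.08] w 52.6 q [ 0.163  0.542  1.865 -0.002  0.732  1.17 ]
```

View pics/w15.png

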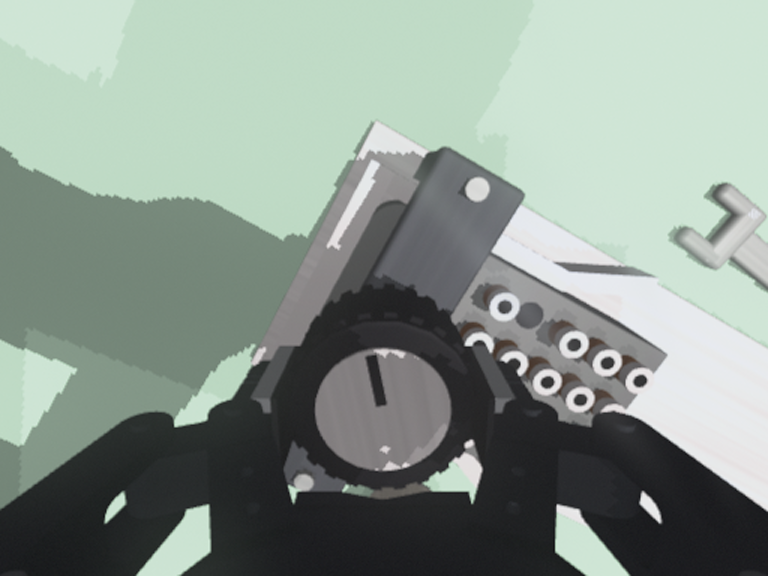

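Call:
servo_tool(targets=[[0,0.008,0,0,0.04,0,45],[0,0.012,0,0,0.08,0,45],[0,0.016,0,0,0.12,0,45],[0,0.02,0,0,0.16,0,45],[0,0.022,0,0,0.2,0,45]])

```text
time: 19.9
position: [0.5704, 0.1242, 0.1037]
tcp_rot: [-0.028, -0.706, 0.707, 0.025]
contact_force: [-2.3, -1.6, 0.1]
width: 0.615
```

```bash
python3 - <<'E'
from h import *
st();c=cam('wrist');save(c,'w16.png',(150,200,360,384),2.5)
E
```

```text
t 19.9 pos [0.5704 0.1242 0.1037] dock [0.1437 0.0006 0.1037] jaw az -94.3 tilt [ 0.003 -0.001 -1.   ] F [-2.3 -1.6  0.1] T [-0.32  0.37  0.15] w 52.5 q [ 0.163  0.544  1.866 -0.002  0.728  1.81 ]
```

View pics/w16.png

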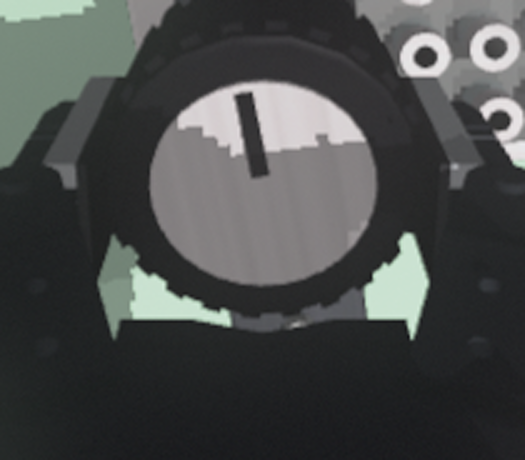

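The mark still holds at the same place, so no slip. Nearing the stop, I use smaller steps and watch the torque.

Call:
servo_tool(targets=[[0,0.003,0,0,0.025,0,45],[0,0.005,0,0,0.05,0,45]])

```text
time: 20.15
position: [0.5705, 0.1241, 0.1034]
tcp_rot: [-0.085, -0.702, 0.702, 0.083]
contact_force: [-0.3, 0.1, -4.6]
width: 0.616
```

```bash
python3 -c "
from h import *
st()"
```

```text
t 20.15 pos [0.5705 0.1241 0.1034] dock [0.1437 0.0006 0.1034] jaw az -103.7 tilt [ 0.004 -0.001 -1.   ] F [-0.3  0.1 -4.6] T [-0.19  0.14  0.13] w 52.6 q [ 0.163  0.544  1.867 -0.002  0.727  1.974]
```

Call:
servo_tool(targets=[[0,0.002,0,0,0.025,0,45],[0,0.004,0,0,0.05,0,45]])

```text
time: 20.35
position: [0.5698, 0.1243, 0.1033]
tcp_rot: [-0.139, -0.693, 0.694, 0.137]
contact_force: [-11.2, 10.5, 5.7]
width: 0.613
```

```bash
python3 -c "
from h import *
st();c=cam('wrist');save(c,'w17.png',(150,200,360,384),2.5)"
```

```text
t 20.35 pos [0.5698 0.1243 0.1033] dock [0.1438 0.0012 0.1033] jaw az -112.5 tilt [ 0.003 -0.001 -1.   ] F [-11.2  10.5   5.7] T [1.73 1.76 1.79] w 52.3 q [ 1.640e-01  5.440e-01  1.867e+00 -2.000e-03  7.270e-01  2.128e+00]
```

View pics/w17.png

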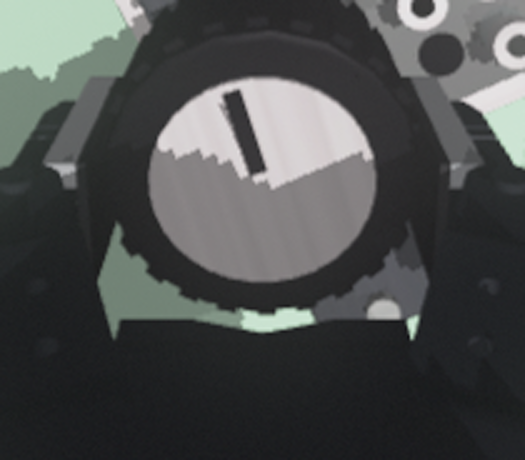

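The torque jumped to 1.8 N·m and the knob slipped a few degrees in the pads, so the screw is on its stop. Releasing and checking.

Call:
servo_tool(targets=[[0,0,0,0,0,0,70],[0,0,0,0,0,0,85],[0,0,0,0,0,0,85]])

```text
time: 20.7
position: [0.5701, 0.1245, 0.1038]
tcp_rot: [0.14, 0.693, -0.693, -0.138]
contact_force: [0.4, -0.8, 0.1]
width: 0.997
```

Call:
servo_tool(targets=[[0,-0.3,0,0,0,0,85],[0,-0.65,0,0,0,0,85],[0,-0.65,0,0,0,0,85]])

```text
time: 21.0
position: [0.5729, 0.125, 0.187]
tcp_rot: [0.142, 0.694, -0.692, -0.135]
contact_force: [0.8, 0.7, -0.4]
width: 0.997
```

```bash
python3 kn.py w18.png
```

```text
t 21.0 pos [0.5729 0.125  0.187 ] dock [ 0.1444 -0.0019  0.187 ] jaw az -112.6 tilt [ 0.011  0.001 -1.   ] F [ 0.8  0.7 -0.4] T [0.03 0.02 0.01] w 85.2 q [ 1.640e-01  4.350e-01  1.801e+00 -2.000e-03  8.940e-01  2.130e+00]
5083
knob z [0.124  0.1299 0.1308 0.1316 0.1321]
((0.5690783858299255, 0.1233772486448288), 0.028549345210194588)
```

View pics/w18.png

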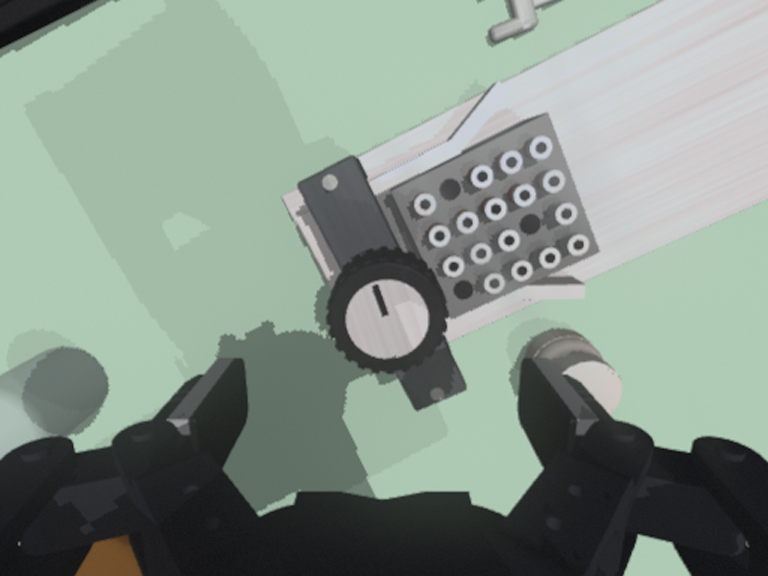

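The knob top is at 0.1308 m, against 0.131 m nominal for full down. I rise clear, then check the tray and the bystanders.

Call:
servo_tool(targets=[[0,-0.4,0,0,0,0,85],[0,-0.7,0,0,0,0,85],[0,-0.8,0,0,0,0,85],[0,-0.8,0,0,0,0,85]])

```text
time: 21.45
position: [0.5717, 0.1248, 0.282]
tcp_rot: [0.142, 0.694, -0.692, -0.134]
contact_force: [-0.5, -0.0, -0.4]
width: 0.996
```

```bash
python3 - <<'E'
from h import *
st();c=cam('wrist');W=cloud(c);z=W[...,2];q=W-O;X=q@ex;Y=q@ey
m=(abs(z-.053)<.003)&(X>-.02)&(X<.119)&(abs(Y)<.06)
m=cv2.morphologyEx(m.astype(np.uint8),cv2.MORPH_OPEN,np.ones((3,3)))>0
print('block',cv2.minAreaRect(np.c_[X[m],Y[m]].astype(np.float32)),X[m].min())
m=(abs(z-.087)<.004)&(abs(X-.145)<.04)&(abs(Y)<.1)
m=cv2.morphologyEx(m.astype(np.uint8),cv2.MORPH_OPEN,np.ones((3,3)))>0
print('bridge',cv2.minAreaRect(np.c_[X[m],Y[m]].astype(np.float32)))
for n in ['top','side']:
    c=cam(n);save(c,n+'9.png');old=np.load(n+'1.npz');
    for l in ['septa_jar','spanner','solvent_bottle','rinse_bottle','beaker','spare_rack','tray_center']:
        print(n,l,[np.round(d['box']).tolist() for d in spot_in(n,l)[:2]])
E
```

```text
t 21.45 pos [0.5717 0.1248 0.282 ] dock [ 0.1443 -0.0007  0.282 ] jaw az -112.5 tilt [ 0.011  0.001 -1.   ] F [-0.5 -0.  -0.4] T [ 0.   -0.03 -0.  ] w 85.1 q [ 1.640e-01  3.350e-01  1.698e+00 -1.000e-03  1.097e+00  2.129e+00]
block ((0.06809397786855698, -0.0006560385227203369), (0.10006242245435715, 0.08995682746171951), 0.285714715719223) 0.018220846923692385
bridge ((0.14310310781002045, 0.0019476115703582764), (0.034052859991788864, 0.14774830639362335), 0.34081611037254333)
top septa_jar [[247.0, 208.0, 13.0, 16.0]]
top spanner []
top solvent_bottle [[274.0, 174.0, 83.0, 43.0], [376.0, 210.0, 31.0, 25.0]]
top rinse_bottle []
top beaker [[379.0, 210.0, 28.0, 24.0], [271.0, 146.0, 33.0, 13.0]]
top spare_rack [[378.0, 171.0, 42.0, 46.0], [377.0, 211.0, 29.0, 22.0]]
top tray_center [[244.0, 174.0, 22.0, 29.0], [368.0, 262.0, 51.0, 49.0]]
side septa_jar []
side spanner [[327.0, 221.0, 28.0, 29.0]]
side solvent_bottle [[215.0, 141.0, 23.0, 38.0]]
side rinse_bottle [[292.0, 213.0, 97.0, 115.0], [248.0, 136.0, 20.0, 34.0]]
side beaker [[290.0, 337.0, 42.0, 58.0], [355.0, 334.0, 79.0, 80.0]]
side spare_rack [[354.0, 334.0, 80.0, 76.0], [215.0, 140.0, 22.0, 38.0]]
side tray_center [[204.0, 352.0, 85.0, 63.0], [276.0, 194.0, 44.0, 41.0]]
```

View pics/side9.png

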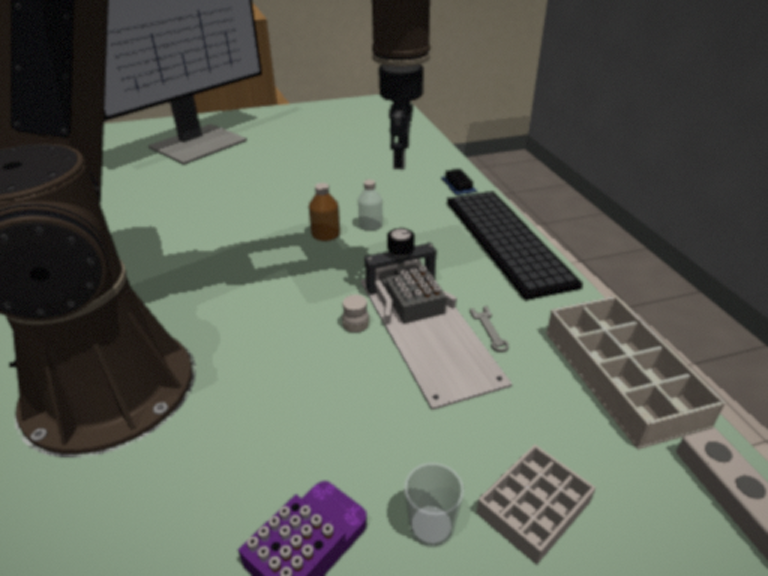

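Block centre to bridge centre along the dock is 75.0 mm, exactly nominal for home. The bystanders are unmoved in the side view. Handing in.

```bash
python3 -c "
from h import *
print(finish_job())"
```

```text
the job is handed in; nothing more can be done
None
```

The tray is home against the end stop and clamped, with the knob screwed fully down on the bridge. I handed the job in at about 22 s of the 72 s allowed.

**Tray:** I pushed the grey tray in with two fingers on its rear face. It squared up against them and stopped under about 41 N on the end stop. After clamping, the tray block's centre measured 75.0 mm short of the bridge's centre along the dock; nominal for fully home is 75.

**Knob:** I turned it clockwise in two grips, about 5.3 rad and then about 2.3 rad. At the end the torque jumped from 0.13 to 1.8 N·m and the knob slipped a few degrees in the pads, so the screw was on its stop. Afterwards the knob top measured 130.8 mm over the bench; nominal for fully down is 131.

**Checks that disagreed:**
- The top and wrist cameras differed by 2–3 mm on where the bridge is. I followed the wrist camera and the force readings.
- The detector missed some bystanders in the last pictures: the spanner and both bottles in the top view, and the jar in the side view. Each was found in the other view or was plainly visible in the side picture, where everything looked unmoved, including the purple tray.

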